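Put each baking tin on the cork mat of its own shape

ROBOT

A 6-joint arm with a two-finger parallel gripper is mounted at the origin on the work surface. World frame = base frame: x ahead of the robot, y to its left, z up, the work surface at z = 0. Lengths are in m, angles in rad, forces in N, time in s.
With the tool pointing down it reaches from about 0.35 to 0.875 m from the base axis. Payload 15.5 kg.
Tool frame: the origin (TCP) lies midway between the tips of the shut fingers; the grasp point (between the pads) lies 19 mm behind it; z points along the fingers, y is the line along which they close (so a half turn about z gives the same grasp; the last joint's range is limited). The gripper opens to 85 mm and grips with 20 to 120 N. Pads are 22 mm wide; open, the fingers measure 114 mm over their backs; the gripper's body (76 mm by 85 mm) begins 54 mm behind the grasp point. The pads swing forward as they close: fully open they stand 13 mm farther back than shut.
Start: joints at [-1.375, 0.494, 1.345, -0, 1.302, -0.096], TCP at [0.179, -0.599, 0.231] pointing down, gripper open.
Joint ranges: [-2.91, 2.91], [-0.82, 2.16], [0.22, 2.67], [-1.22, 4.37], [0.12, 2.79], [-3.08, 3.08]. Speed limits (rad/s): [1.89, 1.89, 2.57, 3.01, 3.01, 3.01].

INTERFACE

Orientations are given as a unit quaternion [w, x, y, z].
In Python, from cell import arm gives the robot as it stands.
- The arm moves only by the tool drive_tool, never from a script. Its arguments are lists of equal length, an entry for each row: "twist": the turn, a rotation vector about the tool's x, y, z in rad, a list of three; "slide": the shift along the tool's x, y, z in m, a list of three; "jaw": the finger opening in m, from 0 to 0.0854. A call has 1 to 10 rows; each row shifts and turns the commanded pose from where the row before left it, along the tool's axes as they then stand; what a row does not reach is not made up. A row lasts 1/8 s, in which the tool goes at most 62.5 mm and 10.7 degrees, less where a joint would pass 70% of its speed; a pose out of reach is approached as far as the arm can. A call is refused whole if a number of a shift passes 0.0625 or a number of a turn 0.188, either way. A call with a gripper value outside its range is refused whole. The fingers move at their own pace and stop on an object; "grip_force" is the grip in N (left out, the last holds). Time passes only in rows, so rows that do not move let the fingers close. It gives the time, the measured TCP pose, the force, the opening and the grip force at its end, in the units of the state.
- arm.read_state(): the state, without advancing time (a new reading comes with each control period).
- arm.camera(name): name is "scene" or "top" or "wrist"; returns a dict with "color" (420x560x3 uint8, red, green, blue), "fx", "fy", "cx", "cy" (pixels), "R" (3x3) and "t" (3): a world point X has camera coordinates R X + t. Camera axes: x right, y down, z forward; pixel columns grow to the right and rows downward; lengths in m; the calibration is good to about 2 mm. A picture is of the moment at which its call begins. There is no depth.
- arm.sign_off(): hands the job in; it is judged then, once.
The state is a dict: "time_s": time; "joints": joint angles; "qvel": joint speeds; "joint_efforts": joint torques, N m; "eef_pos": TCP position; "orientation": TCP orientation; "wrist_force": force on the tool from outside, world axes, zero at the start; "moment": the same for the moment, N m; "finger_gap": opening from 0.0 (shut) to 1.0 (fully open); "grip_force": force on a finger pad.
Only numpy, scipy, OpenCV 4.12 (cv2) and the standard library are available. Lean on these libraries where they do the work, as an engineer would, in place of code of your own. Each camera call takes 0.05 s, during which the arm holds its last target. There are 200 camera calls.

TASK

The baking tins are in the wrong places: stand each one upright in the middle of the cork mat of its own shape (round on round, square on square and straight with it, loaf tin lengthways on the long mat). The round and square tins have to change places, and the loaf tin is half under the wire cooling rack, so slide it forward from under the front rail before you lift it. Leave the little glass jar standing where it is.

Things in the scene. Friction and masses are not known exactly. Their poses are not given: they have to be found in the camera images.
- tin_round: Loose open-topped aluminium baking tin, empty, 36 mm high, walls 3 mm, about 0.1 to 0.2 kg, 62 mm outside diameter. Origin: centre of its underside; z up. It starts on the square mat. Grip it across the outside from above.
- tin_square: Loose open-topped aluminium baking tin, empty, 36 mm high, walls 3 mm, about 0.1 to 0.2 kg, 58 x 58 mm outside. Origin: centre of its underside; x and y along its sides, z up. It starts on the round mat. Grip it across the outside from above.
- tin_loaf: Loose open-topped aluminium baking tin, empty, 36 mm high, walls 3 mm, about 0.1 to 0.2 kg, 112 mm long (its x), 58 mm wide (its y). Origin: centre of its underside; z up. Starts on the bare table, rear half (+x) under the rack, front half (-x, about 56 mm) out: grip that part across its width from above, slide it along the rack's -x until clear, then grip its middle and lift.
- mat_round: Round cork mat, 104 mm diameter. Fixed to the table, flat, 6 mm thick (its top is 6 mm above its origin). Origin: centre of its underside, on the table top; z up. At the start the square tin stands on it.
- mat_square: Square cork mat, 96 x 96 mm, sides along its x and y. Fixed to the table, flat, 6 mm thick (its top is 6 mm above its origin). Origin: centre of its underside, on the table top; z up. At the start the round tin stands on it.
- mat_long: Long cork mat, 144 mm along its x and 88 mm along its y. Fixed to the table, flat, 6 mm thick (its top is 6 mm above its origin). Origin: centre of its underside, on the table top; z up. Empty at the start, so it can serve as the free spot for the swap; the bare table will do as well.
- rack: Steel wire cooling rack on four corner feet, fixed: 180 mm deep (its x), 160 mm wide (its y); wires 42 to 50 mm above the table, feet 8 mm thick. Origin: on the table top, under the middle of its front rail's front edge; it reaches from there along its +x (away from the robot), open in front. A loose steel cutter ring (22 mm high, 52 mm diameter) lies on its rear half.
- jar: Small glass jar with a steel lid, 46 mm diameter, 65 mm high, standing on the robot's side of the mats; leave it alone. Origin: centre of its underside; z up.
Not all that is in view belongs to the job. What is shaped like the mat_round but red or yellow is not meant.

How it is judged:
At the end, for the whole second after the job is handed in: Each tin at rest (<20 mm/s), upright (<0.1 rad) on the mat of its shape, origin 2-10 mm above the mat's, within 14 mm of its centre; square tin parallel to its mat within 0.25 rad (any quarter turn), loaf tin lengthways within 0.2 rad; jar upright (<0.5 rad), within 40 mm of its start (horizontal distance between tin_round and mat_round below 0.014 m and z of tin_round in the frame of mat_round between 0.002 and 0.01 m and angle between each of tin_round, tin_square, tin_loaf's own z axis and vertical below 0.1 rad and linear speed of each of tin_round, tin_square, tin_loaf below 0.02 m/s and horizontal distance between tin_square and mat_square below 0.014 m and z of tin_square in the frame of mat_square between 0.002 and 0.01 m and horizontal distance between tin_loaf and mat_long below 0.014 m and z of tin_loaf in the frame of mat_long between 0.002 and 0.01 m and (angle between the x axis of tin_square and the x axis of mat_square, either way round below 0.25 rad or angle between the x axis of tin_square and the y axis of mat_square, either way round below 0.25 rad) and angle between the x axis of tin_loaf and the x axis of mat_long, either way round below 0.2 rad and not (distance of jar from where it was at the start of the episode above 0.04 m or angle between jar's own z axis and vertical above 0.5 rad)); the robot touches nothing.
It fails at once if the glass jar is knocked over or moved more than 40 mm (distance of jar from where it was at the start of the episode above 0.04 m or angle between jar's own z axis and vertical above 0.5 rad).
It also fails if it takes over 106 s, if anything falls off the work surface, if the arm or the gripper's body presses on something with over 40 N, if the wrist force passes 120 N, or if a joint passes its speed limit or range.

## Working session

There is one attempt and no reset: what is moved stays moved. The work goes in short steps, Python scripts to look and compute and a tool call to move; the robot and the scene stay as the last step left them, time stands still between calls to the robot, and variables do not carry over. Pictures are saved under pics/ and viewed, at most 14 in all, crops included, and the job is handed in when it is done.

Besides the shell and the picture viewer there is one more tool, called after "Request:" in YAML: its name, and indented under it one key for each argument. drive_tool: Moves the arm, as the interface text tells. Its arguments: {"type":"object","properties":{"twist":{"type":"array","items":{"type":"array","items":{"type":"number"}}},"slide":{"type":"array","items":{"type":"array","items":{"type":"number"}}},"jaw":{"type":"array","items":{"type":"number"}},"grip_force":{"type":"number"}},"required":["twist","slide","jaw"]}

```bash
mkdir -p pics; ls
python3 - <<'E'
from cell import arm
import cv2,numpy as np,pickle
s=arm.read_state();print({k:np.round(v,3).tolist() for k,v in s.items()})
for n in("scene","top"):
    c=arm.camera(n);pickle.dump(c,open(f"pics/{n}0.pkl","wb"));cv2.imwrite(f"pics/{n}0.png",c["color"][:,:,::-1])
    print(n,c["fx"],c["cx"],c["cy"],np.round(c["R"],3).tolist(),np.round(c["t"],3), np.round(-c["R"].T@c["t"],3))
E
```

```text
pics
{'time_s': 0.0, 'joints': [-1.375, 0.494, 1.346, 0.0, 1.302, -0.096], 'qvel': [0.001, 0.001, -0.003, 0.0, 0.0, 0.002], 'joint_efforts': [-0.002, -88.217, -38.387, -0.0, 0.01, 0.0], 'eef_pos': [0.179, -0.598, 0.231], 'orientation': [-0.001, 0.989, 0.145, -0.0], 'wrist_force': [-0.64, -0.343, 0.118], 'moment': [0.038, -0.007, 0.039], 'grip_force': 0.0, 'finger_gap': 1.0}
scene 403.1051278300606 281.2220783161137 211.6017520321917 [[0.852, 0.523, 0.011], [0.28, -0.438, -0.854], [-0.442, 0.731, -0.52]] [-0.505 -0.116  1.125] [ 0.961 -0.609  0.492]
top 433.27399691187907 278.14421416954895 212.49260229326342 [[0.018, -1.0, 0.02], [-0.989, -0.021, -0.149], [0.15, -0.017, -0.989]] [-0.027  0.595  0.96 ] [0.445 0.002 1.039]
```

View pics/top0.png

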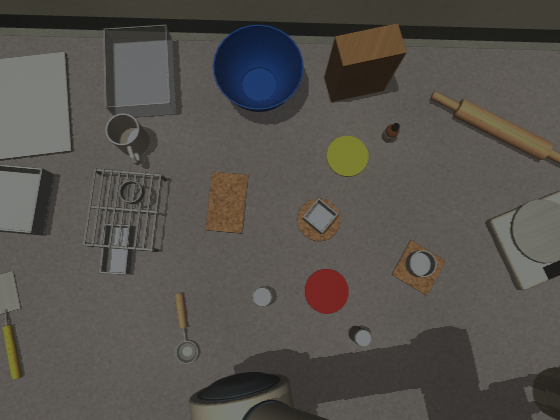

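View pics/scene0.png

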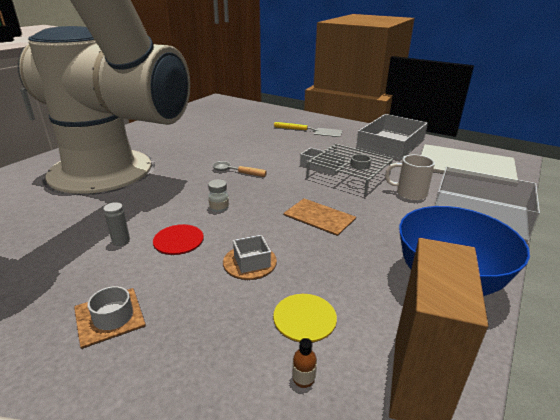

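The top view shows the mats: long at (227,202), round at (319,219) and square at (419,267). The square tin is at (320,217), the round tin at (421,263), the loaf tin at (117,250) under the rack, and the jar at (262,297). Next I'll measure the mats and crop in on the tins.

```bash
cat > h.py <<'E'
import cv2,numpy as np,pickle
from cell import arm
def ray(c,uv,z):
    uv=np.atleast_2d(np.array(uv,float)); d=np.c_[(uv[:,0]-c["cx"])/c["fx"],(uv[:,1]-c["cy"])/c["fy"],np.ones(len(uv))]@c["R"]
    o=-c["R"].T@c["t"]; return (o+d*((z-o[2])/d[:,2])[:,None])[:,:2]
def proj(c,X):
    p=np.atleast_2d(X)@c["R"].T+c["t"]; return np.c_[c["fx"]*p[:,0]/p[:,2]+c["cx"],c["fy"]*p[:,1]/p[:,2]+c["cy"]]
def rect(P):
    r=cv2.minAreaRect((P*1000).astype(np.float32)); return np.round(r[0],1),np.round(r[1],1),round(r[2],1)
def cork(c):
    hsv=cv2.cvtColor(c["color"],cv2.COLOR_RGB2HSV)
    return cv2.inRange(hsv,(5,90,60),(18,220,255))
E
python3 - <<'E'
from h import *
c=pickle.load(open("pics/top0.pkl","rb"))
m=cork(c)
for k in cv2.findContours(m,cv2.RETR_EXTERNAL,cv2.CHAIN_APPROX_NONE)[0]:
    if cv2.contourArea(k)>500 and 200<k[:,0,0].mean()<450 and k[:,0,1].mean()>170:
        P=ray(c,k[:,0],.006); print(k[:,0].mean(0),"rect",rect(P),"circ",cv2.minEnclosingCircle((P*1000).astype(np.float32)))
im=c["color"][:,:,::-1]
def crop(u,v,w=32): return cv2.resize(cv2.convertScaleAbs(im[v-w:v+w,u-w:u+w],alpha=1.6),(400,400),interpolation=cv2.INTER_CUBIC)
cv2.imwrite("pics/crop0.png",np.hstack([crop(320,217),crop(421,263)]))
l=cv2.resize(cv2.convertScaleAbs(im[160:290,70:180],alpha=1.6),None,fx=4.6,fy=4.6,interpolation=cv2.INTER_CUBIC);cv2.imwrite("pics/crop1.png",l)
E
```

```text
[418.9627907  266.39069767] rect (array([ 477.2, -351.6]), array([96.1, 95.8]), 60.2) circ ((477.02252197265625, -351.1617431640625), 65.26654052734375)
[318.90625 219.03125] rect (array([ 587. , -113.1]), array([99.9, 99.2]), 0.7) circ ((586.9811401367188, -112.96874237060547), 51.82785415649414)
[226.50543478 202.02173913] rect (array([625.2, 109.7]), array([ 87.5, 143.6]), 86.0) circ ((625.43701171875, 109.525390625), 82.0046615600586)
```

View pics/crop0.png

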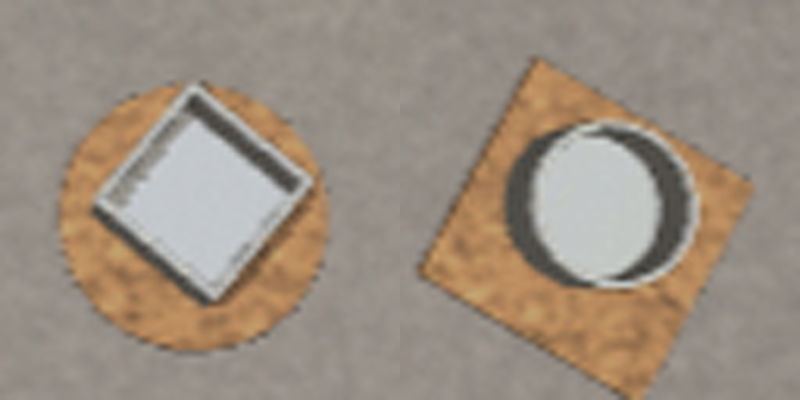

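View pics/crop1.png

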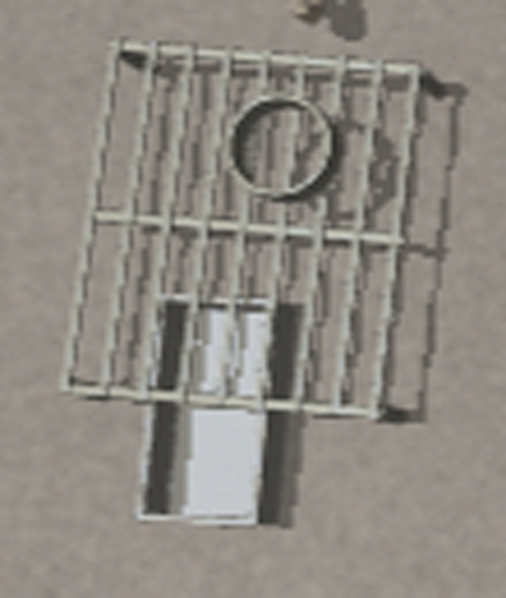

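The square tin's rim corners in the crop are about (195,82), (315,182), (215,302) and (94,206). The round tin's rim centre is about (613,204). The loaf's rim corners are about (137,520), (256,524), (272,302) and (163,298), and the rack's front rail runs from (63,388) to (378,414).

Run:
```python
from h import *
c=pickle.load(open("pics/top0.pkl","rb"))
f=lambda p,s,o:(np.array(p,float)+.5)/s-.5+o
sq=ray(c,f([(195,82),(315,182),(215,302),(94,206)],6.25,(288,185)),.042);print("sq",sq.round(4).tolist(),rect(sq),sq.mean(0))
print("round",ray(c,f([(213,204)],6.25,(389,231)),.042))
lo=ray(c,f([(137,520),(256,524),(272,302),(163,298)],4.6,(70,160)),.036);print("loaf",lo.round(4).tolist(),rect(lo),lo.mean(0))
print("rail",ray(c,f([(63,388),(378,414),(112,45),(418,68)],4.6,(70,160)),.046).round(4).tolist())
print("jar",ray(c,[(262,296.5)],.065), "shaker",ray(c,[(363,338)],.08))
```

```text
sq [[0.6333, -0.1093], [0.5963, -0.1544], [0.5506, -0.1171], [0.5855, -0.0719]] (array([ 591.4, -113.5]), array([58.2, 60.7]), 51.9) [ 0.59140999 -0.11316726]
round [[ 0.48521503 -0.34952823]]
loaf [[0.45, 0.3891], [0.4492, 0.3306], [0.5598, 0.3304], [0.5607, 0.385]] (array([504.9, 359. ]), array([ 58.6, 110.7]), 89.1) [0.50492309 0.35876907]
rail [[0.5138, 0.4267], [0.504, 0.2712], [0.688, 0.4168], [0.6797, 0.2618]]
jar [[0.40445042 0.01783333]] shaker [[ 0.32114287 -0.2017519 ]]
```

```bash
cat >> h.py <<'E'
def plan(*wps):
    """from now: per waypoint (x,y,z,psi_deg) turn about tool z, then slide in the turned tool frame"""
    from scipy.spatial.transform import Rotation as R
    s=arm.read_state(); q=s["orientation"]; M=R.from_quat([q[1],q[2],q[3],q[0]]).as_matrix()
    p=np.array(s["eef_pos"]); psi=np.degrees(np.arctan2(M[1,0],M[0,0]))
    print("now",p.round(4),"psi",round(psi,2),"tilt z",M[:,2].round(4),"F",np.round(s["wrist_force"],1),"gap",round(s["finger_gap"]*85.4,1),"grip",round(s["grip_force"],1),"t",round(s["time_s"],2))
    for w in wps:
        tw=-(w[3]-psi); psi=w[3]; a=np.radians(psi); d=np.array(w[:3])-p; p=np.array(w[:3])
        print("turn",round(np.radians(tw),3),"slide",np.round([d@[np.cos(a),np.sin(a),0],d@[np.sin(a),-np.cos(a),0],-d[2]],4))
E
python3 - <<'E'
from h import *
plan((.485,-.3495,.13,51.5),(.485,-.3495,.006,51.5))
E
```

```text
now [ 0.1791 -0.5985  0.2308] psi 16.66 tilt z [-3.0e-04  1.1e-03 -1.0e+00] F [-0.6  0.   0.2] gap 85.3 grip 0.0 t 0.1
turn -0.608 slide [0.3853 0.0844 0.1008]
turn -0.0 slide [0.    0.    0.124]
```

Request:
drive_tool:
  twist:
    - [0, 0, -0.152]
    - [0, 0, -0.152]
    - [0, 0, -0.152]
    - [0, 0, -0.152]
    - [0, 0, 0]
    - [0, 0, 0]
    - [0, 0, 0]
    - [0, 0, 0]
    - [0, 0, 0]
    - [0, 0, 0]
  slide:
    - [0, 0, 0]
    - [0, 0, 0]
    - [0, 0, 0]
    - [0, 0, 0]
    - [0.04, 0.008, 0.01]
    - [0.05, 0.011, 0.013]
    - [0.05, 0.011, 0.013]
    - [0.05, 0.011, 0.013]
    - [0.05, 0.011, 0.013]
    - [0.05, 0.011, 0.013]
  jaw: [0.085, 0.085, 0.085, 0.085, 0.085, 0.085, 0.085, 0.085, 0.085, 0.085]
  grip_force: 40

```text
time_s: 1.35
eef_pos: [0.4101, -0.4098, 0.1557]
orientation: [-0.0, 0.901, 0.434, -0.0]
wrist_force: [0.9, -1.4, 0.2]
finger_gap: 0.994
grip_force: 0.0
```

Run:
```python
from h import *
plan((.485,-.3495,.13,51.5),(.485,-.3495,.006,51.5))
```

```text
now [ 0.4101 -0.4098  0.1557] psi 51.49 tilt z [-2.e-04  2.e-04 -1.e+00] F [ 0.9 -1.4  0.2] gap 84.9 grip 0.0 t 1.35
turn -0.0 slide [0.0938 0.0211 0.0257]
turn -0.0 slide [0.    0.    0.124]
```

Request:
drive_tool:
  twist:
    - [0, 0, 0]
    - [0, 0, 0]
    - [0, 0, 0]
    - [0, 0, 0]
    - [0, 0, 0]
    - [0, 0, 0]
    - [0, 0, 0]
    - [0, 0, 0]
    - [0, 0, 0]
    - [0, 0, 0]
  slide:
    - [0.047, 0.0105, 0.013]
    - [0.047, 0.0105, 0.013]
    - [0, 0, 0.04]
    - [0, 0, 0.04]
    - [0, 0, 0.03]
    - [0, 0, 0.014]
    - [0, 0, 0]
    - [0, 0, 0]
    - [0, 0, 0]
    - [0, 0, 0]
  jaw: [0.085, 0.085, 0.085, 0.085, 0.085, 0.085, 0.04, 0.04, 0.04, 0.04]

```text
time_s: 2.6
eef_pos: [0.4844, -0.3509, 0.0071]
orientation: [0.001, 0.901, 0.434, 0.0]
wrist_force: [-0.9, 1.2, 7.0]
finger_gap: 0.717
grip_force: 44.2
```

Run:
```python
from h import *
plan((.485,-.3495,.09,51.5),(.53,-.232,.09,51.5),(.53,-.232,.003,51.5))
c=arm.camera("wrist");cv2.imwrite("pics/w1.png",c["color"][:,:,::-1])
```

```text
now [ 0.4844 -0.3509  0.0071] psi 51.5 tilt z [ 1.e-03 -9.e-04 -1.e+00] F [-0.9  1.2  7. ] gap 61.2 grip 44.2 t 2.6
turn -0.0 slide [ 0.0015 -0.0004 -0.0829]
turn -0.0 slide [ 0.12   -0.0379 -0.    ]
turn -0.0 slide [0.    0.    0.087]
```

View pics/w1.png

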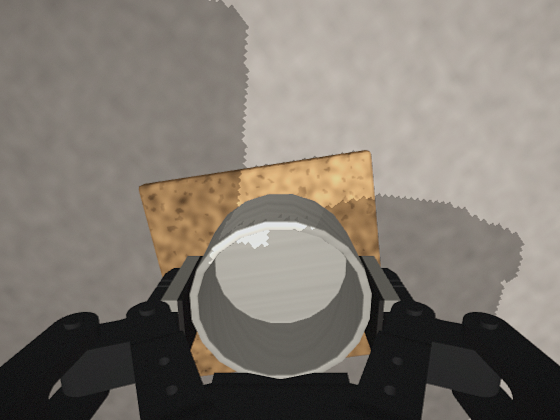

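The round tin is gripped centrally, with its rim centred near (282,300) in the wrist view. I'll move it to bare table between the mats.

Request:
drive_tool:
  twist:
    - [0, 0, 0]
    - [0, 0, 0]
    - [0, 0, 0]
    - [0, 0, 0]
    - [0, 0, 0]
    - [0, 0, 0]
    - [0, 0, 0]
    - [0, 0, 0]
    - [0, 0, 0]
    - [0, 0, 0]
  slide:
    - [0, 0, -0.03]
    - [0, 0, -0.04]
    - [0.03, -0.009, 0]
    - [0.045, -0.015, 0]
    - [0.045, -0.014, 0]
    - [0, 0, 0.025]
    - [0, 0, 0.03]
    - [0, 0, 0.015]
    - [0, 0, 0.004]
    - [0, 0, 0.0]
  jaw: [0.04, 0.04, 0.04, 0.04, 0.04, 0.04, 0.04, 0.04, 0.04, 0.04]

```text
time_s: 3.9
eef_pos: [0.5292, -0.2333, 0.0027]
orientation: [0.0, 0.901, 0.434, 0.0]
wrist_force: [0.2, -0.4, -0.4]
finger_gap: 0.717
grip_force: 44.3
```

Run:
```python
from h import *
plan((.53,-.232,.002,51.5),(.53,-.232,.13,51.5),(.591,-.1132,.13,51.5))
```

```text
now [ 0.5292 -0.2333  0.0027] psi 51.48 tilt z [ 5.e-04 -3.e-04 -1.e+00] F [ 0.2 -0.4 -0.4] gap 61.2 grip 44.3 t 3.9
turn -0.0 slide [ 0.0015 -0.0002  0.0007]
turn -0.0 slide [ 0.     0.    -0.128]
turn -0.0 slide [ 0.1309 -0.0262 -0.    ]
```

Request:
drive_tool:
  twist:
    - [0, 0, 0]
    - [0, 0, 0]
    - [0, 0, 0]
    - [0, 0, 0]
    - [0, 0, 0]
    - [0, 0, 0]
    - [0, 0, 0]
    - [0, 0, 0]
    - [0, 0, 0]
    - [0, 0, 0]
  slide:
    - [0, 0, 0.0015]
    - [0, 0, 0]
    - [0, 0, 0]
    - [0, 0, 0]
    - [0, 0, -0.02]
    - [0, 0, -0.045]
    - [0, 0, -0.045]
    - [0.035, -0.007, 0]
    - [0.05, -0.01, 0]
    - [0.045, -0.009, 0]
  jaw: [0.04, 0.085, 0.085, 0.085, 0.085, 0.085, 0.085, 0.085, 0.085, 0.085]

```text
time_s: 5.15
eef_pos: [0.5902, -0.1137, 0.1111]
orientation: [0.0, 0.901, 0.434, 0.0]
wrist_force: [0.6, -1.1, 0.1]
finger_gap: 0.996
grip_force: 0.0
```

Run:
```python
from h import *
plan((.5912,-.1132,.006,51))
c=arm.camera("wrist");cv2.imwrite("pics/w2.png",c["color"][:,:,::-1])
c=arm.camera("top");pickle.dump(c,open("pics/top1.pkl","wb"));cv2.imwrite("pics/top1.png",c["color"][:,:,::-1])
```

```text
now [ 0.5902 -0.1137  0.1111] psi 51.47 tilt z [ 4.e-04 -1.e-04 -1.e+00] F [ 0.6 -1.1  0.1] gap 85.1 grip 0.0 t 5.15
turn 0.008 slide [0.0011 0.0005 0.1051]
```

View pics/w2.png

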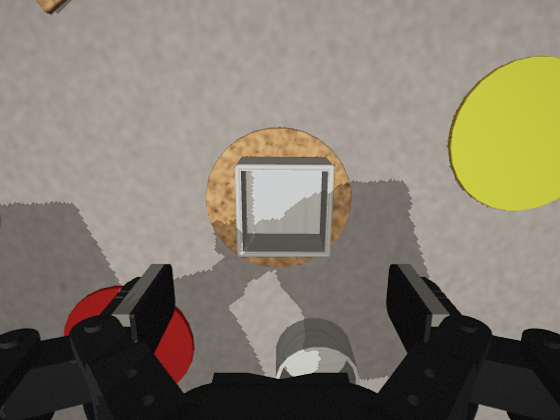

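The square tin is squared up with the fingers and centred between them (rim about x 237–332, y 165–256), so I'll go down and grip it.

Request:
drive_tool:
  twist:
    - [0, 0, 0]
    - [0, 0, 0]
    - [0, 0, 0]
    - [0, 0, 0]
    - [0, 0, 0]
    - [0, 0, 0]
    - [0, 0, 0]
    - [0, 0, 0]
    - [0, 0, 0]
    - [0, 0, 0]
  slide:
    - [0.001, 0.0005, 0.035]
    - [0, 0, 0.035]
    - [0, 0, 0.025]
    - [0, 0, 0.01]
    - [0, 0, 0]
    - [0, 0, 0]
    - [0, 0, 0]
    - [0, 0, 0]
    - [0, 0, -0.03]
    - [0, 0, -0.045]
  jaw: [0.085, 0.085, 0.085, 0.085, 0.04, 0.04, 0.04, 0.04, 0.04, 0.04]

```text
time_s: 6.5
eef_pos: [0.5898, -0.1144, 0.0811]
orientation: [-0.001, 0.901, 0.434, -0.001]
wrist_force: [0.4, -0.3, -0.9]
finger_gap: 0.672
grip_force: 43.5
```

Run:
```python
from h import *
plan((.64,-.25,.085,60.2),(.477,-.3514,.085,60.2),(.477,-.3514,.0085,60.2))
c=arm.camera("wrist");cv2.imwrite("pics/w3.png",c["color"][:,:,::-1])
```

```text
now [ 0.5898 -0.1144  0.0811] psi 51.5 tilt z [-2.e-03  6.e-04 -1.e+00] F [ 0.4 -0.3 -0.9] gap 57.4 grip 43.5 t 6.5
turn -0.152 slide [-0.0927  0.1109 -0.0039]
turn -0.0 slide [-0.169  -0.0911 -0.    ]
turn -0.0 slide [0.     0.     0.0765]
```

Request:
drive_tool:
  twist:
    - [0, 0, -0.152]
    - [0, 0, 0]
    - [0, 0, 0]
    - [0, 0, 0]
    - [0, 0, 0]
    - [0, 0, 0]
    - [0, 0, 0]
    - [0, 0, 0]
    - [0, 0, 0]
    - [0, 0, 0]
  slide:
    - [0, 0, 0]
    - [-0.03, 0.002, 0]
    - [-0.045, 0.0033, 0]
    - [-0.055, 0.0045, 0]
    - [-0.055, 0.004, 0]
    - [-0.045, 0.0035, 0]
    - [-0.0317, 0.0025, 0]
    - [0, 0, 0.03]
    - [0, 0, 0.03]
    - [0, 0, 0]
  jaw: [0.04, 0.04, 0.04, 0.04, 0.04, 0.04, 0.04, 0.04, 0.04, 0.04]

```text
time_s: 7.8
eef_pos: [0.4767, -0.3508, 0.0195]
orientation: [-0.002, 0.865, 0.501, -0.0]
wrist_force: [-0.2, -0.4, -1.4]
finger_gap: 0.674
grip_force: 43.5
```

Run:
```python
from h import *
plan((.477,-.3514,.0075,60.2))
c=arm.camera("wrist");cv2.imwrite("pics/w4.png",c["color"][:,:,::-1])
```

```text
now [ 0.4767 -0.3508  0.0195] psi 60.19 tilt z [-0.0024  0.0021 -1.    ] F [-0.2 -0.4 -1.4] gap 57.6 grip 43.5 t 7.8
turn -0.0 slide [-0.0004  0.0006  0.012 ]
```

View pics/w4.png

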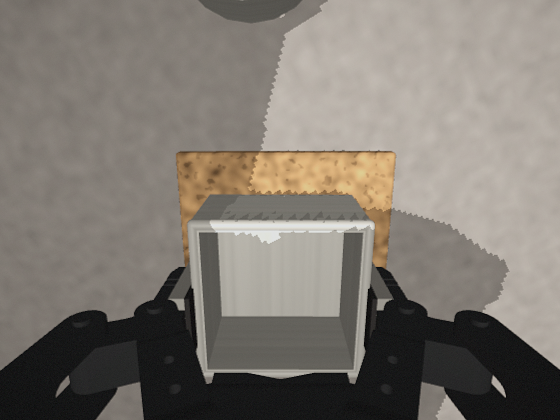

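The square tin is parallel to its mat and centred on it (mat x 177–395, tin x 190–374). I'll lower it and let go.

Request:
drive_tool:
  twist:
    - [0, 0, 0]
    - [0, 0, 0]
    - [0, 0, 0]
    - [0, 0, 0]
    - [0, 0, 0]
    - [0, 0, 0]
    - [0, 0, 0]
    - [0, 0, 0]
    - [0, 0, 0]
    - [0, 0, 0]
  slide:
    - [0, 0, 0.009]
    - [0, 0, 0.0035]
    - [0, 0, 0]
    - [0, 0, 0]
    - [0, 0, 0]
    - [0, 0, -0.02]
    - [0, 0, -0.045]
    - [0, 0, -0.045]
    - [0.045, -0.016, 0]
    - [0.045, -0.016, 0]
  jaw: [0.04, 0.04, 0.085, 0.085, 0.085, 0.085, 0.085, 0.085, 0.085, 0.085]

```text
time_s: 9.1
eef_pos: [0.495, -0.2569, 0.1191]
orientation: [0.001, 0.865, 0.501, 0.0]
wrist_force: [1.0, 0.1, -0.6]
finger_gap: 0.994
grip_force: 0.0
```

Run:
```python
from h import *
plan((.53,-.232,.117,60.2),(.53,-.232,.002,60.2))
c=arm.camera("top");pickle.dump(c,open("pics/top2.pkl","wb"));im=c["color"][:,:,::-1]
cv2.imwrite("pics/top2.png",cv2.resize(cv2.convertScaleAbs(im[180:310,270:470],alpha=1.6),None,fx=4,fy=4,interpolation=cv2.INTER_CUBIC))
```

```text
now [ 0.495  -0.2569  0.1191] psi 60.14 tilt z [ 1.4e-03 -8.0e-04 -1.0e+00] F [ 1.   0.1 -0.6] gap 84.9 grip 0.0 t 9.1
turn -0.001 slide [0.039  0.018  0.0021]
turn -0.0 slide [0.    0.    0.115]
```

View pics/top2.png

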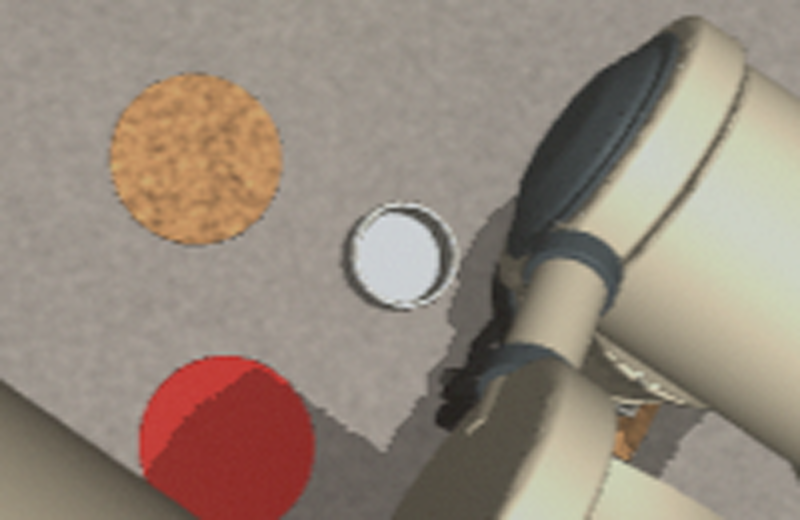

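The round tin's rim is centred at (405,256) in the crop and the bare round mat at (196,159).

Run:
```python
from h import *
c=pickle.load(open("pics/top2.pkl","rb"))
f=lambda p:(np.array(p,float)+.5)/4-.5+np.array([270,180])
print(ray(c,f([(405,256)]),.036),ray(c,f([(196,159)]),.006))
```

```text
[[ 0.52847277 -0.2318501 ]] [[ 0.58693995 -0.11321451]]
```

Request:
drive_tool:
  twist:
    - [0, 0, 0]
    - [0, 0, 0]
    - [0, 0, 0]
    - [0, 0, 0]
    - [0, 0, 0]
    - [0, 0, 0]
    - [0, 0, 0]
    - [0, 0, 0]
    - [0, 0, 0]
    - [0, 0, 0]
  slide:
    - [0.039, 0.018, 0]
    - [0, 0, 0.04]
    - [0, 0, 0.04]
    - [0, 0, 0.028]
    - [0, 0, 0.01]
    - [0, 0, 0]
    - [0, 0, 0]
    - [0, 0, 0]
    - [0, 0, 0]
    - [0, 0, -0.04]
  jaw: [0.085, 0.085, 0.085, 0.085, 0.085, 0.04, 0.04, 0.04, 0.04, 0.04]

```text
time_s: 10.4
eef_pos: [0.5285, -0.232, 0.0393]
orientation: [-0.002, 0.865, 0.502, -0.001]
wrist_force: [0.3, -1.1, -0.7]
finger_gap: 0.723
grip_force: 44.6
```

Run:
```python
from h import *
plan((.587,-.113,.08,20),(.587,-.113,.0075,20))
```

```text
now [ 0.5285 -0.232   0.0393] psi 60.2 tilt z [-0.0032  0.0018 -1.    ] F [ 0.3 -1.1 -0.7] gap 61.7 grip 44.6 t 10.4
turn 0.702 slide [ 0.0957 -0.0918 -0.0407]
turn 0.0 slide [0.     0.     0.0725]
```

Request:
drive_tool:
  twist:
    - [0, 0, 0]
    - [0, 0, 0]
    - [0, 0, 0]
    - [0, 0, 0]
    - [0, 0, 0]
    - [0, 0, 0]
    - [0, 0, 0]
    - [0, 0, 0]
    - [0, 0, 0]
    - [0, 0, 0]
  slide:
    - [0, 0, -0.03]
    - [0.04, -0.0024, 0]
    - [0.05, -0.003, 0]
    - [0.0423, -0.003, 0]
    - [0, 0, 0.03]
    - [0, 0, 0.022]
    - [0, 0, 0.01]
    - [0, 0, 0]
    - [0, 0, 0]
    - [0, 0, 0]
  jaw: [0.04, 0.04, 0.04, 0.04, 0.04, 0.04, 0.04, 0.04, 0.04, 0.04]

```text
time_s: 11.65
eef_pos: [0.5884, -0.1139, 0.0089]
orientation: [0.0, 0.865, 0.501, 0.0]
wrist_force: [-0.1, 0.1, -0.6]
finger_gap: 0.724
grip_force: 45.2
```

Run:
```python
from h import *
plan((.587,-.113,.0072,60.2),(.587,-.113,.12,-2.5),(.5,.2,.15,-2.5))
```

```text
now [ 0.5884 -0.1139  0.0089] psi 60.2 tilt z [ 9.e-04 -3.e-04 -1.e+00] F [-0.1  0.1 -0.6] gap 61.8 grip 45.2 t 11.65
turn -0.0 slide [ 0.     -0.0017  0.0017]
turn 1.094 slide [ 0.      0.     -0.1128]
turn -0.0 slide [-0.1006 -0.3089 -0.03  ]
```

Now I'll release it, raise the tool and start the turn toward the loaf.

Request:
drive_tool:
  twist:
    - [0, 0, 0]
    - [0, 0, 0]
    - [0, 0, 0]
    - [0, 0, 0]
    - [0, 0, 0]
    - [0, 0, 0]
    - [0, 0, 0]
    - [0, 0, 0.15]
    - [0, 0, 0.18]
    - [0, 0, 0.18]
  slide:
    - [0, -0.0015, 0.0015]
    - [0, 0, 0]
    - [0, 0, 0]
    - [0, 0, 0]
    - [0, 0, -0.02]
    - [0, 0, -0.05]
    - [0, 0, -0.06]
    - [0, 0, -0.02]
    - [0, 0, 0]
    - [0, 0, 0]
  jaw: [0.04, 0.085, 0.085, 0.085, 0.085, 0.085, 0.085, 0.085, 0.085, 0.085]

```text
time_s: 12.9
eef_pos: [0.5868, -0.1129, 0.1572]
orientation: [0.0, 0.964, 0.264, 0.0]
wrist_force: [0.2, 0.1, -0.2]
finger_gap: 0.992
grip_force: 0.0
```

Request:
drive_tool:
  twist:
    - [0, 0, 0.18]
    - [0, 0, 0.18]
    - [0, 0, 0.18]
    - [0, 0, 0.044]
    - [0, 0, 0]
    - [0, 0, 0]
    - [0, 0, 0]
    - [0, 0, 0]
    - [0, 0, 0]
    - [0, 0, 0]
  slide:
    - [0, 0, 0]
    - [0, 0, 0]
    - [0, 0, 0]
    - [0, 0, 0]
    - [-0.016, -0.05, 0]
    - [-0.016, -0.05, 0]
    - [-0.016, -0.05, 0]
    - [-0.016, -0.05, 0]
    - [-0.016, -0.05, 0]
    - [-0.016, -0.05, 0]
  jaw: [0.085, 0.085, 0.085, 0.085, 0.085, 0.085, 0.085, 0.085, 0.085, 0.085]

```text
time_s: 14.15
eef_pos: [0.5032, 0.1925, 0.1569]
orientation: [-0.0, 1.0, -0.022, 0.0]
wrist_force: [1.0, 0.3, -0.1]
finger_gap: 0.993
grip_force: 0.0
```

Run:
```python
from h import *
plan((.466,.360,.13,-2.5),(.466,.360,.0,-2.5))
c=arm.camera("top");pickle.dump(c,open("pics/top3.pkl","wb"));im=c["color"][:,:,::-1]
cv2.imwrite("pics/top3.png",cv2.resize(cv2.convertScaleAbs(im[160:290,270:470],alpha=1.6),None,fx=4,fy=4,interpolation=cv2.INTER_CUBIC))
```

```text
now [0.5032 0.1925 0.1569] psi -2.48 tilt z [ 2.e-04  1.e-04 -1.e+00] F [ 1.   0.3 -0.1] gap 84.8 grip 0.0 t 14.15
turn 0.0 slide [-0.0445 -0.1657  0.0269]
turn -0.0 slide [0.   0.   0.13]
```

View pics/top3.png

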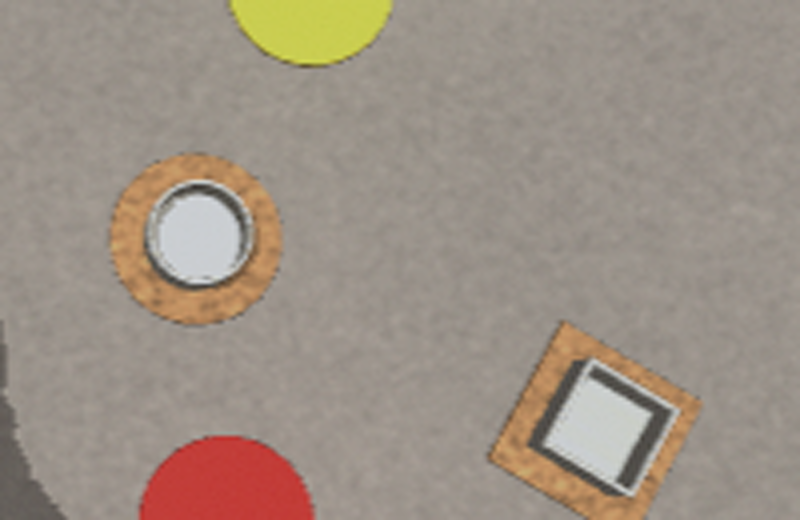

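Both swapped tins sit centred on their own mats: round at (199,234) and square at (605,425). Next is the loaf.

Request:
drive_tool:
  twist:
    - [0, 0, 0]
    - [0, 0, 0]
    - [0, 0, 0]
    - [0, 0, 0]
    - [0, 0, 0]
    - [0, 0, 0]
    - [0, 0, 0]
    - [0, 0, 0]
    - [0, 0, 0]
    - [0, 0, 0]
  slide:
    - [-0.01, -0.035, 0]
    - [-0.0112, -0.045, 0]
    - [-0.0112, -0.045, 0]
    - [-0.01, -0.04, 0]
    - [0, 0, 0.045]
    - [0, 0, 0.045]
    - [0, 0, 0.04]
    - [0, 0, 0.018]
    - [0, 0, 0.007]
    - [0, 0, 0]
  jaw: [0.085, 0.085, 0.085, 0.085, 0.085, 0.085, 0.085, 0.085, 0.085, 0.085]

```text
time_s: 15.45
eef_pos: [0.4691, 0.3579, 0.0025]
orientation: [-0.0, 1.0, -0.022, 0.0]
wrist_force: [0.1, -0.5, 0.3]
finger_gap: 0.996
grip_force: 0.0
```

Run:
```python
from h import *
plan((.468,.359,.001,-2.5))
c=arm.camera("scene");im=c["color"][:,:,::-1]
cv2.imwrite("pics/s4.png",cv2.resize(im[110:210,260:410],None,fx=5,fy=5,interpolation=cv2.INTER_CUBIC))
c=arm.camera("wrist");cv2.imwrite("pics/w5.png",c["color"][:,:,::-1])
```

```text
now [0.4691 0.3579 0.0025] psi -2.48 tilt z [ 7.e-04  4.e-04 -1.e+00] F [ 0.1 -0.5  0.3] gap 85.0 grip 0.0 t 15.45
turn 0.0 slide [-0.0011 -0.0011  0.0015]
```

View pics/w5.png

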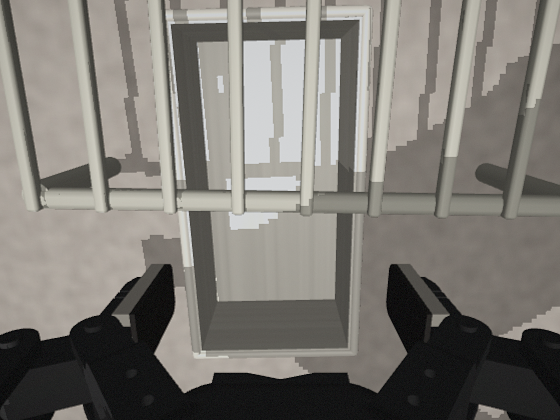

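The loaf's free part (rim x 190–358) lies centrally between the open fingers and clear of the rail. I'll close the fingers and slide it forward.

Request:
drive_tool:
  twist:
    - [0, 0, 0]
    - [0, 0, 0]
    - [0, 0, 0]
    - [0, 0, 0]
    - [0, 0, 0]
    - [0, 0, 0]
    - [0, 0, 0]
    - [0, 0, 0]
    - [0, 0, 0]
    - [0, 0, 0]
  slide:
    - [0, 0, 0.0015]
    - [0, 0, 0]
    - [0, 0, 0]
    - [0, 0, 0]
    - [-0.01, 0, 0]
    - [-0.02, 0, 0]
    - [-0.02, 0, 0]
    - [-0.02, 0, 0]
    - [-0.015, 0, 0]
    - [0, 0, 0]
  jaw: [0.04, 0.04, 0.04, 0.04, 0.04, 0.04, 0.04, 0.04, 0.04, 0.04]

```text
time_s: 16.8
eef_pos: [0.3829, 0.3618, 0.0011]
orientation: [-0.0, 1.0, -0.021, 0.0]
wrist_force: [-9.3, 5.1, 14.3]
finger_gap: 0.68
grip_force: 44.0
```

Request:
drive_tool:
  twist:
    - [0, 0, 0]
    - [0, 0, 0]
    - [0, 0, 0]
    - [0, 0, 0]
    - [0, 0, 0]
    - [0, 0, 0]
  slide:
    - [0, 0, 0]
    - [0, 0, 0]
    - [0, 0, 0]
    - [0, 0, -0.02]
    - [0, 0, -0.04]
    - [0, 0, -0.04]
  jaw: [0.085, 0.085, 0.085, 0.085, 0.085, 0.085]

```text
time_s: 17.55
eef_pos: [0.3835, 0.3611, 0.1012]
orientation: [0.0, 1.0, -0.022, -0.0]
wrist_force: [1.1, 1.5, -0.5]
finger_gap: 0.996
grip_force: 0.0
```

Run:
```python
from h import *
plan((.42,.361,.1,-2.5),(.42,.361,.001,-2.5))
c=arm.camera("wrist");cv2.imwrite("pics/w6.png",c["color"][:,:,::-1]);pickle.dump(c,open("pics/w6.pkl","wb"))
```

```text
now [0.3835 0.3611 0.1012] psi -2.49 tilt z [-7.e-04 -5.e-04 -1.e+00] F [ 1.1  1.5 -0.5] gap 85.1 grip 0.0 t 17.55
turn 0.0 slide [ 0.0364 -0.0015  0.0012]
turn -0.0 slide [0.    0.    0.099]
```

View pics/w6.png

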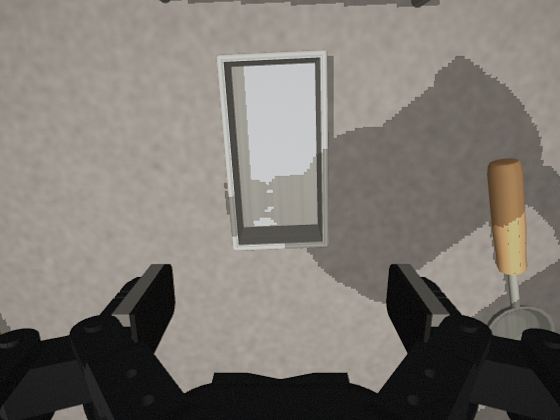

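The loaf is clear of the rack, with rim corners at (218,57), (327,52), (327,246) and (235,249).

Run:
```python
from h import *
c=pickle.load(open("pics/w6.pkl","rb"))
P=ray(c,[(218,57),(327,52),(327,246),(235,249)],.036);print(P.round(4).tolist(),rect(P),P.mean(0))
d=(P[0]+P[1]-P[2]-P[3]);yaw=np.degrees(np.arctan2(d[1],d[0]));print(yaw)
plan((*P.mean(0),.1,yaw),(*P.mean(0),.001,yaw))
```

```text
[[0.4781, 0.392], [0.4781, 0.3338], [0.3666, 0.3345], [0.367, 0.3915]] (array([422.4, 362.9]), array([111.5,  58.2]), 0.0) [0.42247683 0.36293809]
-0.06414469237588571
now [0.3852 0.3624 0.1057] psi -2.48 tilt z [ 0.004  0.003 -1.   ] F [2.8 3.2 7. ] gap 84.7 grip 0.0 t 17.6
turn -0.042 slide [ 0.0373 -0.0006  0.0057]
turn -0.0 slide [0.    0.    0.099]
```

Request:
drive_tool:
  twist:
    - [0, 0, -0.03]
    - [0, 0, 0]
    - [0, 0, 0]
    - [0, 0, 0]
    - [0, 0, 0]
    - [0, 0, 0]
    - [0, 0, 0]
    - [0, 0, 0]
    - [0, 0, 0]
    - [0, 0, 0]
  slide:
    - [0, 0, 0]
    - [0.038, -0.001, 0.02]
    - [0, 0, 0.04]
    - [0, 0, 0.03]
    - [0, 0, 0.008]
    - [0, 0, 0]
    - [0, 0, 0]
    - [0, 0, 0]
    - [0, 0, 0]
    - [0, 0, 0]
  jaw: [0.085, 0.085, 0.085, 0.085, 0.085, 0.085, 0.04, 0.04, 0.04, 0.04]

```text
time_s: 18.85
eef_pos: [0.4222, 0.3622, 0.0034]
orientation: [-0.0, 1.0, -0.006, 0.001]
wrist_force: [-0.8, -0.1, 6.3]
finger_gap: 0.671
grip_force: 42.5
```

Run:
```python
from h import *
plan((.42,.362,.10,-1),(.48,.11,.1,-4.3),(.6253,.1096,.1,-4.3),(.6253,.1096,.02,-4.3))
```

```text
now [0.4222 0.3622 0.0034] psi -0.74 tilt z [ 0.0015  0.001  -1.    ] F [-0.8 -0.1  6.3] gap 57.3 grip 42.5 t 18.85
turn 0.005 slide [-0.0022  0.0002 -0.0966]
turn 0.058 slide [ 0.0787  0.2468 -0.    ]
turn -0.0 slide [ 0.1449 -0.0105 -0.    ]
turn -0.0 slide [0.   0.   0.08]
```

Request:
drive_tool:
  twist:
    - [0, 0, 0]
    - [0, 0, 0]
    - [0, 0, 0]
    - [0, 0, 0.062]
    - [0, 0, 0]
    - [0, 0, 0]
    - [0, 0, 0]
    - [0, 0, 0]
    - [0, 0, 0]
    - [0, 0, 0]
  slide:
    - [0, 0, -0.03]
    - [0, 0, -0.04]
    - [0, 0, -0.025]
    - [0, 0, 0]
    - [0.009, 0.035, 0]
    - [0.015, 0.05, 0]
    - [0.0175, 0.055, 0]
    - [0.0175, 0.055, 0]
    - [0.0177, 0.0518, 0]
    - [0, 0, 0]
  jaw: [0.04, 0.04, 0.04, 0.04, 0.04, 0.04, 0.04, 0.04, 0.04, 0.04]

```text
time_s: 20.1
eef_pos: [0.4808, 0.1069, 0.0981]
orientation: [0.0, 0.999, -0.04, 0.001]
wrist_force: [0.1, 0.5, -1.7]
finger_gap: 0.671
grip_force: 44.1
```

Run:
```python
from h import *
plan((.6253,.1096,.1,-4.3),(.6253,.1096,.025,-4.3))
```

```text
now [0.4808 0.1069 0.0981] psi -4.55 tilt z [ 1.7e-03 -2.0e-04 -1.0e+00] F [ 0.1  0.5 -1.7] gap 57.3 grip 44.1 t 20.1
turn -0.004 slide [ 0.1439 -0.0135 -0.0019]
turn -0.0 slide [0.    0.    0.075]
```

Request:
drive_tool:
  twist:
    - [0, 0, 0]
    - [0, 0, 0]
    - [0, 0, 0]
    - [0, 0, 0]
    - [0, 0, 0]
    - [0, 0, 0]
    - [0, 0, 0]
    - [0, 0, 0]
  slide:
    - [0.03, -0.003, 0]
    - [0.045, -0.004, 0]
    - [0.045, -0.004, 0]
    - [0.024, -0.0025, 0]
    - [0, 0, 0.03]
    - [0, 0, 0.03]
    - [0, 0, 0.014]
    - [0, 0, 0]
  jaw: [0.04, 0.04, 0.04, 0.04, 0.04, 0.04, 0.04, 0.04]

```text
time_s: 21.1
eef_pos: [0.6238, 0.113, 0.0231]
orientation: [0.0, 0.999, -0.037, -0.001]
wrist_force: [-0.8, -0.5, -1.1]
finger_gap: 0.668
grip_force: 44.1
```

Run:
```python
from h import *
plan((.6253,.1096,.0098,-4.3))
c=arm.camera("wrist");cv2.imwrite("pics/w7.png",c["color"][:,:,::-1])
```

```text
now [0.6238 0.113  0.0231] psi -4.28 tilt z [-0.0011 -0.     -1.    ] F [-0.8 -0.5 -1.1] gap 57.1 grip 44.1 t 21.1
turn 0.0 slide [0.0018 0.0033 0.0133]
```

View pics/w7.png

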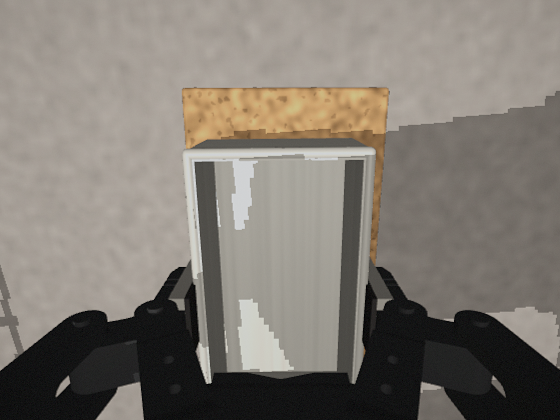

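The loaf is parallel to the mat but about 3 mm left of centre (tin x 184–375, mat x 183–388). I'll shift it and set it down.

Request:
drive_tool:
  twist:
    - [0, 0, 0]
    - [0, 0, 0]
    - [0, 0, 0]
    - [0, 0, 0]
    - [0, 0, 0]
    - [0, 0, 0]
    - [0, 0, 0]
    - [0, 0, 0]
    - [0, 0, 0]
    - [0, 0, 0]
  slide:
    - [0.0018, 0.0033, 0]
    - [0, 0, 0.008]
    - [0, 0, 0.005]
    - [0, 0, 0.0008]
    - [0, 0, 0]
    - [0, 0, 0]
    - [0, 0, 0]
    - [0, 0, -0.02]
    - [0, 0, -0.05]
    - [0, 0, -0.06]
  jaw: [0.04, 0.04, 0.04, 0.04, 0.085, 0.085, 0.085, 0.085, 0.085, 0.085]

```text
time_s: 22.4
eef_pos: [0.6253, 0.1091, 0.1416]
orientation: [0.0, 0.999, -0.038, -0.0]
wrist_force: [1.2, -0.1, 0.0]
finger_gap: 0.996
grip_force: 0.0
```

Request:
drive_tool:
  twist:
    - [0, 0, 0]
    - [0, 0, 0]
    - [0, 0, 0]
    - [0, 0, 0]
    - [0, 0, 0]
    - [0, 0, 0]
    - [0, 0, 0]
    - [0, 0, 0]
  slide:
    - [0, 0, -0.05]
    - [0, 0, -0.03]
    - [-0.03, -0.04, 0]
    - [-0.04, -0.05, 0]
    - [-0.04, -0.05, 0]
    - [-0.04, -0.05, 0]
    - [-0.03, -0.04, 0]
    - [0, 0, 0]
  jaw: [0.085, 0.085, 0.085, 0.085, 0.085, 0.085, 0.085, 0.085]

```text
time_s: 23.4
eef_pos: [0.4641, 0.3508, 0.2209]
orientation: [-0.001, 0.999, -0.036, 0.0]
wrist_force: [1.1, -0.8, 0.6]
finger_gap: 0.991
grip_force: 0.0
```

Run:
```python
from h import *
plan()
c=arm.camera("top");im=c["color"][:,:,::-1];pickle.dump(c,open("pics/top4.pkl","wb"))
cv2.imwrite("pics/top4.png",cv2.resize(cv2.convertScaleAbs(im[150:320,190:460],alpha=1.6),None,fx=2.96,fy=2.96,interpolation=cv2.INTER_CUBIC))
```

```text
now [0.4641 0.3508 0.2209] psi -4.09 tilt z [ 8.0e-04  1.1e-03 -1.0e+00] F [ 1.1 -0.8  0.6] gap 84.6 grip 0.0 t 23.4
```

View pics/top4.png

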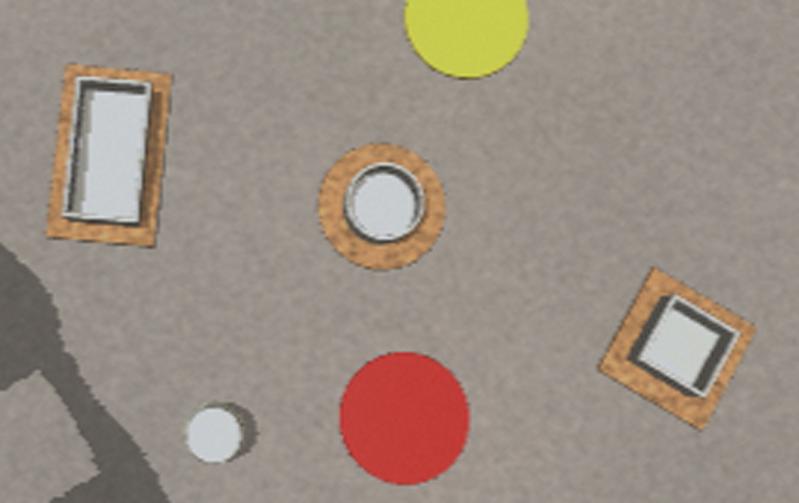

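All three tins stand on their own mats, and the jar at (214,434) is undisturbed. One numeric check, then I'll hand in.

Run:
```python
from h import *
c=pickle.load(open("pics/top4.pkl","rb"))
f=lambda p:(np.array(p,float)+.5)/2.96-.5+np.array([190,150])
L=ray(c,f([(77,78),(152,83),(140,222),(63,218)]),.042).mean(0)-[.6253,.1096]
S=ray(c,f([(671,294),(703,396)]),.042);S2=ray(c,f([(738,330)]),.042)
Rn=ray(c,f([(385,202)]),.042)[0]-[.587,-.113]
print("loaf err",L,"sq err",S.mean(0)-[.477,-.3514],S2,"round err",Rn)
ok=max(map(np.linalg.norm,(L,S.mean(0)-[.477,-.3514],Rn)))<.009
print(ok)
if ok: print(arm.sign_off())
```

```text
loaf err [-0.00282042 -0.00266943] sq err [0.00153152 0.00422927] [[ 0.49066943 -0.38757791]] round err [-0.00151547  0.00123707]
True
the job is handed in; nothing more can be done
None
```

The job is handed in: each tin stands upright on the mat of its own shape, measured within about 5 mm of its centre, and the jar was left where it stood; the judge's result was not shown.

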